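# Hold the beam shutter's manual plunger at its open position

## Task

Take the flat-blade driver out of the tool rack, put its blade into the notch of the beam shutter and lever the flush hinged cover open until it stands upright or beyond, without touching the cover with the gripper or arm. Then, with the same driver's tip, press the spring-loaded plunger inside down until its cap is flush with the rim of the collar round it, which is where the shutter is open; never push it through to the bottom, which trips the shutter. The job finishes while you are holding the driver and keeping the plunger pressed at flush; leave the other two drivers in the rack and do not disturb the things lying about.

Things in the scene. Friction and masses are not known exactly. Their poses are not given: they have to be found in the camera images.
- shutter: Beam shutter box, black, fixed, 120 x 80 mm, 62 mm high, on a 132 x 92 mm foot 7 mm thick; round beam ports left and right. Origin: centre of the underside; x points from its front (robot's side) to its back, z up. In its top lies a bare aluminium cover, flush, hinged at the back. Under it a compartment, x -28 to 24, y -22 to 22 mm, floor at z = 34.
- cover_lip (a point): Middle of the lower front edge of the cover, the edge to lever under (shutter x -34, y 0, z 58 when shut); moves with the cover, a plate 52 mm wide, 62 long, 4 thick. Below and in front of it the pry notch: 18 mm wide (y -9 to 9), from x = -50 to the edge and on under the cover into the compartment, floor at z = 44 (18 mm below the box's top).
- cover_hinge (a point): Middle of the cover's hinge axis, which runs along the shutter's y (at shutter x 31, y 0, z 61).
- cover (a joint): Opening angle of the cover: 0 shut and flush, 1.57 upright, 1.95 fully open. Stiff friction hinge (about 0.1 N m, so about 2 N at the lip): it stays wherever it is left.
- collar_rim (a point): Centre of the upper rim of the fixed aluminium collar in the compartment (25 mm outer, 17 mm inner diameter, rim 8 mm above the compartment floor, 20 mm below the box's top; at shutter x -8, y 0, z 42).
- plunger_top (a point): Centre of the flat top of the plunger's cap, steel, 15 mm diameter, inside the collar; stands 7 mm above the collar's rim at rest, moves straight down.
- plunger (a joint): Downward travel of the plunger in m: 0 at rest, 0.007 flush with the collar's rim (shutter open), 0.014 at the bottom. Spring: 3 N to start it, about 5.8 N at flush, 8.6 N at the bottom.
- rack: Aluminium bench rack, fixed, 56 mm deep (its x) and 170 mm long (its y), top plate at 90 mm height with three 13 mm holes at y = -55, 0, 55 mm. Three drivers hang in it upright, in any order, their handles resting on the top plate and the shafts reaching 80 mm down. Origin: centre of the underside.
- flat_handle (a point): Centre of the flat-blade driver's handle, a black flat-sided bar 20 mm thick (x of the point) x 28 wide (y) x 70 long (z); grip it across the 20 mm. Steel shaft 6 mm diameter, 80 mm long, below the handle; its last 20 mm are a flat blade 9 mm wide (y), 2 mm thick (x). About 80 g; x and y start along the rack's x and y.
- flat_tip (a point): Middle of the end of the flat-blade driver's blade, 115 mm below the handle's centre along the driver's axis; same axes as the handle.
- hex_driver_a_handle (a point): Slimmer hex driver, round waisted handle 21 mm diameter, 62 mm long, in the rack: point on its axis 35 mm above the rack's top plate. Bystander.
- hex_driver_b_handle (a point): Thicker hex driver, round waisted handle 25 mm diameter, 74 mm long, in the rack: point on its axis 35 mm above the rack's top plate. Bystander.
- pen: Blue and white pen, 132 mm, lying on the bench. Bystander.
- glue_tube: Small white glue tube, 91 mm, lying. Bystander.
- meter_head: Black round sensor head, 51 x 62 x 20 mm, lying. Bystander.
- hex_key_5: L-shaped hex key, 77 mm, lying. Bystander.

How it is judged:
By the outcome, as a careful person would: the job done as asked, in the order asked, and still so for the second after the job is handed in, while the arm keeps its last pose, push and grip.
It also fails if it takes over 56 s, if anything falls off the work surface, if the arm or the gripper's body presses on something with over 40 N, if the wrist force passes 120 N, or if a joint passes its speed limit or range.

## Robot

A 7-joint arm with a two-finger parallel gripper is mounted at the origin on a cart in front of the work surface, level with it; the furniture and walls round the work are solid. World frame = base frame: x ahead of the robot, y to its left, z up, the work surface at z = 0. Lengths are in m, angles in rad, forces in N, time in s.
With the tool pointing down it reaches from about 0.4 to 0.85 m from the base axis. Payload 10.4 kg.
Tool frame: the origin (TCP) lies on the centre line of the jaws, within the pads' length; the fingertips stand 8 mm ahead of it and the grasp point (between the pads) lies 11 mm behind it (r.finger_overhang is the distance from the TCP to the fingertips, in m); z points along the fingers, y is the line along which they close (so a half turn about z gives the same grasp; the last joint's range is limited). The gripper opens to 87 mm and grips with 3 to 60 N. Pads are 19 mm wide; open, the fingers measure 117 mm over their backs; the gripper's body (75 mm by 190 mm) begins 51 mm behind the grasp point.
Start: joints at [1.219, 0.332, -0.065, 1.46, 0.022, 1.35, -0.088], TCP at [0.202, -0.592, 0.231] pointing down, gripper open.
Joint ranges: [-2.6, 2.6], [-0.5, 2.12], [-1.47, 1.34], [0.16, 2.42], [-1.27, 4.41], [0.06, 2.06], [-2.6, 2.6]. Speed limits (rad/s): [2.22, 2.22, 2.79, 2.79, 3.14, 3.14, 3.14].

## Interface

Orientations are given as a unit quaternion [x, y, z, w].
In Python, from bench import r, vision gives the robot as it stands.
- The arm moves only by the tool drive_tool, never from a script. Its argument "series" is a list of rows, each a list of 2 entries, a list of its own where there are three numbers: the shift along the world's x, y, z in cm, then the turn about the world's z in degrees. A call has exactly 10 rows; each row shifts and turns the commanded pose from where the row before left it; what a row does not reach is not made up. A row lasts 1/8 s, in which the tool goes at most 62.5 mm and 10.7 degrees, less where a joint would pass 70% of its speed; a pose out of reach is approached as far as the arm can. A call with a gripper value outside its range is refused whole. "hand" is the closure, from 0 (fully open) to 1 (shut), set as the call begins (left out, the last holds). The fingers move at their own pace and stop on an object; "newtons" is the grip in N (left out, the last holds). Time passes only in rows, so rows that do not move let the fingers close, or fill a call up. It gives the time, the measured TCP pose, the force, the opening and the grip force at its end, in the units of the state.
- r.read_state(): the state, without advancing time (a new reading comes with each control period).
- vision.camera(name): name is "scene" or "top" or "wrist"; returns a dict with "color" (420x560x3 uint8, red, green, blue), "intrinsics" (3x3 intrinsics, pixels), "k1" (the pictures are not rectified: a ray, as slopes to the right and down, at radius r is drawn at 1 + k1 r^2 times it, then the intrinsics apply), "R" (3x3) and "t" (3): a world point X has camera coordinates R X + t; the wrist camera has in their place "mount" (4x4, takes a point from camera to tool coordinates, whose origin is the TCP and whose axes are the flange's). Camera axes: x right, y down, z forward; pixel columns grow to the right and rows downward; lengths in m; the calibration is good to about 2 mm. A picture is of the moment at which its call begins: read the wrist's pose just before it. There is no depth.
- r.close_job(): hands the job in; it is judged then, once.
The state is a dict: "time": time; "joint_positions": joint angles; "joint_vel": joint speeds; "joint_torque": joint torques, N m; "ee_pos": TCP position; "eef_rot": TCP orientation; "ft_force": force on the tool from outside, world axes, zero at the start; "torque": the same for the moment, N m; "width": finger opening in m; "grip_force": force on a finger pad.
Only numpy, scipy, OpenCV 4.12 (cv2) and the standard library are available. Lean on these libraries where they do the work, as an engineer would, in place of code of your own. Each camera call takes 0.05 s, during which the arm holds its last target. There are 200 camera calls.

## Working session

There is one attempt and no reset: what is moved stays moved. The work goes in short steps, Python scripts to look and compute and a tool call to move; the robot and the scene stay as the last step left them, time stands still between calls to the robot, and variables do not carry over. Pictures are saved under pics/ and viewed, at most 10 in all, crops included, and the job is handed in when it is done.

Besides the shell and the picture viewer there is one more tool, called after "Emit:" by a JSON object that holds its "fn" and its "kwargs". drive_tool: Moves the arm, as the interface text tells. Its arguments: {"type":"object","properties":{"series":{"type":"array"},"hand":{"type":"number"},"newtons":{"type":"number"}},"required":["series"]}

```bash
mkdir -p pics; ls; cat > h.py <<'E'
import numpy as np,cv2
from bench import r,vision
def cam(n):
    s=r.read_state(); c=vision.camera(n)
    if 'mount' in c:
        from scipy.spatial.transform import Rotation as Ro
        T=np.eye(4);T[:3,:3]=Ro.from_quat(s['eef_rot']).as_matrix();T[:3,3]=s['ee_pos']
        M=np.linalg.inv(T@np.array(c['mount']));c['R']=M[:3,:3];c['t']=M[:3,3]
    c['R']=np.array(c['R']);c['t']=np.array(c['t']);c['K']=np.array(c['intrinsics']);c['img']=np.array(c['color'])[:,:,::-1].copy()
    return c
def ray(c,u,v):
    k=c['k1'];d=np.linalg.inv(c['K'])@[u,v,1];p=d[:2].copy()
    for _ in range(20): p=d[:2]/(1+k*(p@p))
    return -c['R'].T@c['t'], c['R'].T@np.array([p[0],p[1],1])
def onz(c,u,v,z):
    o,d=ray(c,u,v); return o+d*(z-o[2])/d[2]
def proj(c,X):
    q=c['R']@np.array(X)+c['t'];p=q[:2]/q[2];p=p*(1+c['k1']*(p@p));return (c['K']@[p[0],p[1],1])[:2]
def tri(c1,p1,c2,p2):
    o1,d1=ray(c1,*p1);o2,d2=ray(c2,*p2)
    A=np.c_[d1,-d2];s=np.linalg.lstsq(A,o2-o1,rcond=None)[0]
    a=o1+d1*s[0];b=o2+d2*s[1];return (a+b)/2,np.linalg.norm(a-b)
E
python3 - <<'E'
from h import *
s=r.read_state();print({k:np.round(v,3) for k,v in s.items()})
import pickle
for n in ('scene','top'):
    c=cam(n);pickle.dump(c,open(n+'.pkl','wb'));print(n,c['K'],c['k1'],-c['R'].T@c['t'],c['R'])
    cv2.imwrite(f'pics/{n}0.png',cv2.resize(c['img'],(784,588),interpolation=cv2.INTER_CUBIC))
E
```

```text
pics
{'time': np.float64(0.0), 'joint_positions': array([ 1.219,  0.333, -0.065,  1.461,  0.022,  1.35 , -0.088]), 'joint_vel': array([ 0.001,  0.002,  0.001, -0.001, -0.   ,  0.001,  0.002]), 'joint_torque': array([-0.0000e+00, -6.2326e+01,  2.5000e-02, -3.8991e+01, -6.1000e-02,
        4.0000e-02,  0.0000e+00]), 'ee_pos': array([ 0.202, -0.591,  0.23 ]), 'eef_rot': array([ 0.987,  0.164, -0.   , -0.001]), 'ft_force': array([0.315, 0.513, 0.296]), 'torque': array([-0.032, -0.028, -0.029]), 'grip_force': np.float64(0.0), 'width': np.float64(0.087)}
scene [[521.81517936   0.         276.00453598]
 [  0.         521.81517936 207.3311728 ]
 [  0.           0.           1.        ]] -0.010570502528050616 [0.0547444  0.60362141 0.96331582] [[-0.81057936 -0.58556703  0.00850589]
 [-0.42769159  0.58199138 -0.69164004]
 [ 0.40005125 -0.56426704 -0.72219229]]
top [[406.82065707   0.         278.86385564]
 [  0.         406.82065707 214.40981381]
 [  0.           0.           1.        ]] -0.044308470680683894 [ 0.34368556 -0.06563276  1.14632171] [[-0.01714193 -0.99969287 -0.01789766]
 [-0.98443361  0.02000643 -0.17461448]
 [ 0.17491891  0.01462583 -0.9844742 ]]
```

View pics/scene0.png

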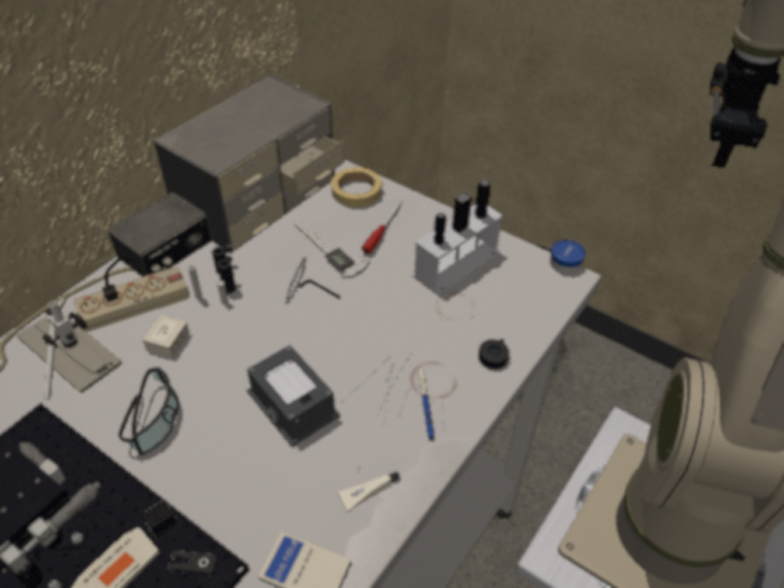

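View pics/top0.png

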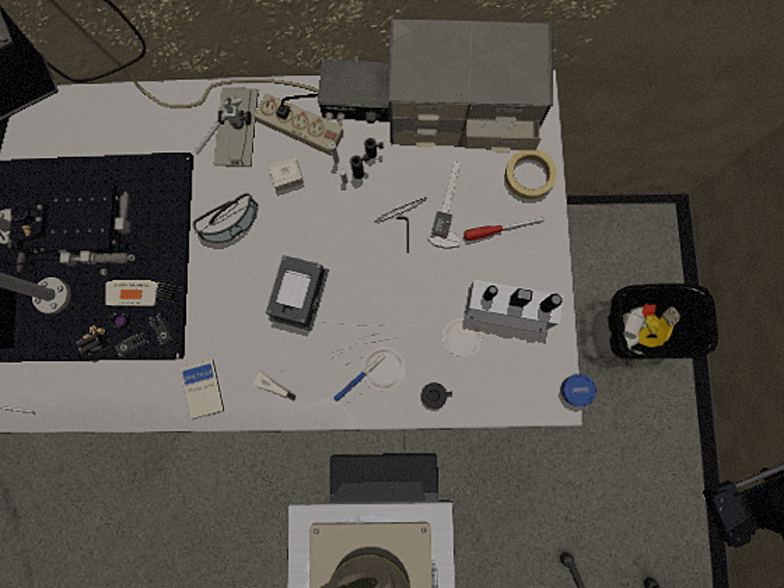

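The drivers stand in the rack at about (490–552, 297), with the boxy flat-blade handle in the middle. The shutter is at about (297, 292). Both positions are in the enlarged top picture. I'll crop in closer to measure.

```bash
python3 - <<'E'
from h import *
import pickle
t=pickle.load(open('top.pkl','rb'));s=pickle.load(open('scene.pkl','rb'))
f=lambda c,x,y:cv2.resize(np.clip(c['img'][y:y+56,x:x+76].astype(float)*1.5,0,255).astype(np.uint8),(400,295),interpolation=cv2.INTER_CUBIC)
cv2.imwrite('pics/m.png',np.vstack([np.hstack([f(t,180,178),f(t,328,192)]),np.hstack([f(s,172,245),f(s,290,132)])]))
E
```

```text
(no output)
```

View pics/m.png

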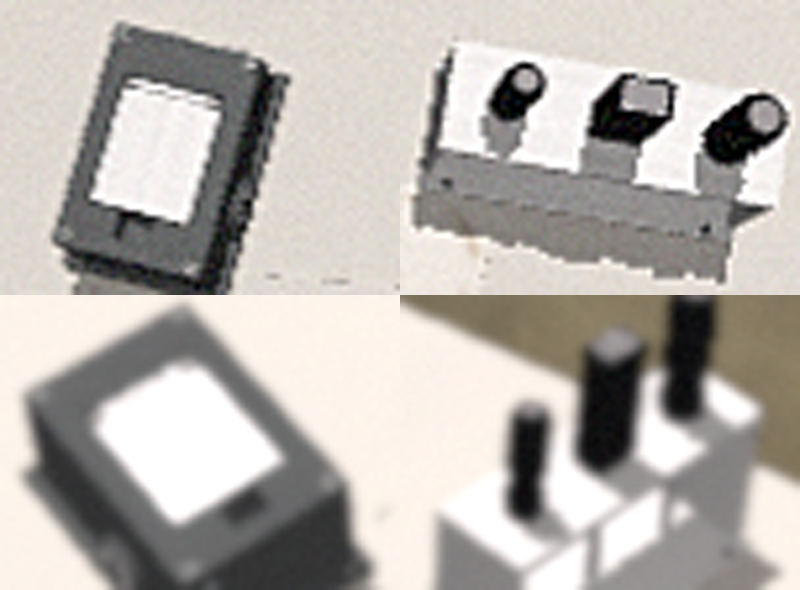

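The top view shows the box top with corners at about (120,24), (268,68), (205,283) and (55,243). The notch is below the cover at about (130,222), on the robot's side. The middle handle's top face is centred at (647,95). Next I compute world positions from these.

```bash
python3 - <<'E'
from h import *
import pickle
t=pickle.load(open('top.pkl','rb'));s=pickle.load(open('scene.pkl','rb'))
k=76/400
P=lambda x,y,ox,oy,z,c=t:onz(c,ox+x*k-.4,oy+y*k-.4,z)
B=[P(x,y,180,178,.062) for x,y in [(120,24),(268,68),(205,283),(55,243)]]
print('box',np.round(B,4),np.mean(B,0),np.linalg.norm(B[0]-B[1]),np.linalg.norm(B[1]-B[2]))
C=[P(x,y,180,178,.062) for x,y in [(128,80),(222,104),(188,222),(92,203)]];print('cover',np.round(C,4),np.mean(C,0))
d=(B[0]+B[1]-B[2]-B[3]);print('yaw box',np.degrees(np.arctan2(d[1],d[0])))
d=(C[0]+C[1]-C[2]-C[3]);print('yaw cov',np.degrees(np.arctan2(d[1],d[0])))
print('notch',P(133,222,180,178,.062))
print('hnd',P(247,95,328,192,.16),P(126,77,328,192,.152),P(366,113,328,192,.16))
B2=[P(x,y,172,245,.062,s) for x,y in [(180,305-295),(340,485-295),(180,585-295),(25,400-295)]];print('box scene',np.round(B2,4),np.mean(B2,0))
print('hnd scene',P(617-400,345-295,290,132,.16,s), tri(t,(328+247*k-.4,192+95*k-.4),s,(290+217*k-.4,132+50*k-.4)))
R=[P(x,y,328,192,.09) for x,y in [(52,45),(392,95),(380,210),(40,150)]];print('rack',np.round(R,4),np.mean(R,0));d=R[0]+R[3]-R[1]-R[2];print(np.degrees(np.arctan2(-d[0],d[1])))
E
```

```text
box [[0.631  0.16   0.062 ]
 [0.6056 0.082  0.062 ]
 [0.4932 0.114  0.062 ]
 [0.5155 0.1919 0.062 ]] [0.56132574 0.13695509 0.062     ] 0.08206937730412098 0.11687588620176183
cover [[0.6008 0.1553 0.062 ]
 [0.5869 0.1059 0.062 ]
 [0.5251 0.123  0.062 ]
 [0.536  0.173  0.062 ]] [0.56219602 0.13931627 0.062     ]
yaw box -15.63642229458543
yaw cov -15.376765426534327
notch [0.5256261  0.15154281 0.062     ]
hnd [ 0.52605006 -0.28683408  0.16      ] [ 0.53733899 -0.23195568  0.152     ] [ 0.51636634 -0.34203354  0.16      ]
box scene [[0.6093 0.09   0.062 ]
 [0.4963 0.1225 0.062 ]
 [0.5166 0.1962 0.062 ]
 [0.6273 0.1657 0.062 ]] [0.56237372 0.14361525 0.062     ]
hnd scene [ 0.52287339 -0.28365638  0.16      ] (array([ 0.52610765, -0.28810009,  0.15574281]), np.float64(0.0015813746787095616))
rack [[ 0.5666 -0.2059  0.09  ]
 [ 0.5375 -0.3753  0.09  ]
 [ 0.4796 -0.3653  0.09  ]
 [ 0.5132 -0.1976  0.09  ]] [ 0.52421467 -0.28605333  0.09      ]
-10.53180479263377
```

Emit:
{"fn": "drive_tool", "kwargs": {"series": [[[3.2,3,0],6],[[3.2,3,0],6],[[3.2,3,0],6],[[3.2,3,0],6],[[3.2,3,0],6],[[3.2,3,0],6],[[3.2,3,0],6],[[3.2,3,0],6],[[3.2,3,0],6],[[3.2,3,0],6]], "hand": 0}}

```text
time: 1.35
ee_pos: [0.5225, -0.2905, 0.2303]
eef_rot: [0.771, 0.636, -0.0, -0.0]
ft_force: [0.4, -0.1, 0.1]
width: 0.087
grip_force: 0.0
```

```bash
python3 - <<'E'
from h import *
import pickle
c=cam('wrist');pickle.dump(c,open('w1.pkl','wb'))
for p in [(.525,-.286,.16),(.525,-.286,.09)]: print(proj(c,p)*1.4)
cv2.imwrite('pics/w1.png',cv2.resize(c['img'],(784,588),interpolation=cv2.INTER_CUBIC))
E
```

```text
[395.14811687 309.05092065]
[394.70092392 271.13195258]
```

View pics/w1.png

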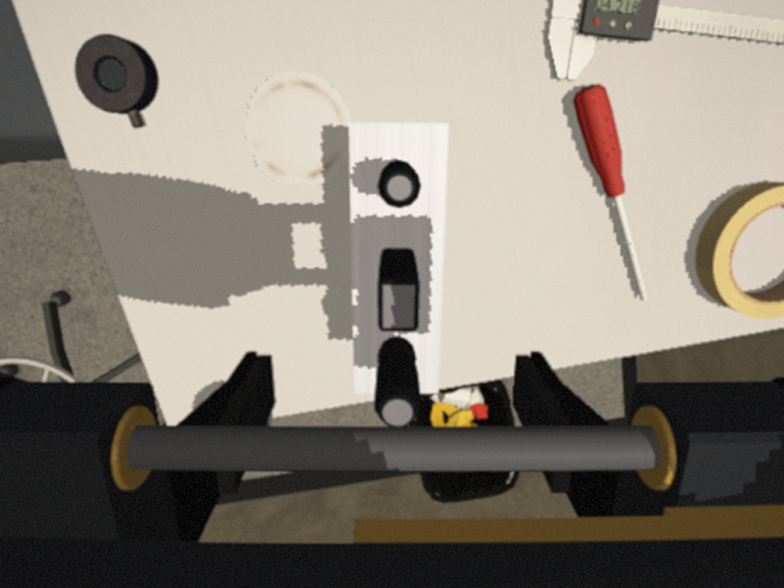

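The flat handle's top face is centred at (398,307), against a prediction of (395,309), so I go down and grasp it.

Emit:
{"fn": "drive_tool", "kwargs": {"series": [[[0.3,0.4,0],0.5],[[0,0,-1.5],0],[[0,0,-1.5],0],[[0,0,-1.5],0],[[0,0,-1.5],0],[[0,0,-1.5],0],[[0,0,-1.5],0],[[0,0,-1.2],0],[[0,0,-0.4],0],[[0,0,0],0]]}}

```text
time: 2.65
ee_pos: [0.5249, -0.2875, 0.1245]
eef_rot: [0.77, 0.638, 0.0, 0.0]
ft_force: [1.3, 0.8, -0.2]
width: 0.0868
grip_force: 0.0
```

Emit:
{"fn": "drive_tool", "kwargs": {"series": [[[0,0,0],0],[[0,0,0],0],[[0,0,0],0],[[0,0,0],0],[[0,0,0],0],[[0,0,0],0],[[0,0,0],0],[[0,0,0],0],[[0,0,0],0],[[0,0,0],0]], "hand": 1, "newtons": 40}}

```text
time: 3.9
ee_pos: [0.5248, -0.2875, 0.1245]
eef_rot: [0.77, 0.638, 0.0, -0.0]
ft_force: [-0.6, 0.7, -1.2]
width: 0.0195
grip_force: 40.0
```

Emit:
{"fn": "drive_tool", "kwargs": {"series": [[[0,0,1],0],[[0,0,2],0],[[0,0,3],0],[[0,0,3],0],[[0,0,3],0],[[0,0,3],0],[[0,0,2],0],[[0,2,0],7],[[0,4,0],8],[[0,5,0],8]]}}

```text
time: 5.15
ee_pos: [0.5247, -0.177, 0.2961]
eef_rot: [0.626, 0.78, 0.0, 0.001]
ft_force: [0.6, 0.8, -0.8]
width: 0.0201
grip_force: 40.0
```

Emit:
{"fn": "drive_tool", "kwargs": {"series": [[[0,5,0],8],[[0,5,0],8],[[0,5,0],8],[[0,5,0],8],[[0,5,0],8],[[-0.2,4,0],8],[[-0.3,3,-1],8],[[0,0,-2],6],[[0,0,-2],0],[[0,0,0],0]]}}

```text
time: 6.4
ee_pos: [0.5194, 0.1422, 0.2447]
eef_rot: [0.136, 0.991, -0.0, -0.0]
ft_force: [0.6, -0.0, -0.2]
width: 0.0199
grip_force: 40.0
```

```bash
python3 - <<'E'
from h import *
import pickle
c=cam('wrist');pickle.dump(c,open('w2.pkl','wb'));t=cam('top');s=cam('scene');pickle.dump((t,s),open('ts2.pkl','wb'))
a=np.radians(-15.5)
S=lambda x,y,z:np.array([.5618+x*np.cos(a)-y*np.sin(a),.139+x*np.sin(a)+y*np.cos(a),z])
e=r.read_state()['ee_pos']
print('tip',proj(c,e-[0,0,.1145])*1.4,'lip',proj(c,S(-.034,0,.062))*1.4,'corners',[np.round(proj(c,S(x,y,.062))*1.4) for x in(-.06,.06) for y in (-.04,.04)])
cv2.imwrite('pics/w2.png',cv2.resize(c['img'],(784,588),interpolation=cv2.INTER_CUBIC))
E
```

```text
tip [395.28637695 292.96653609] lip [405.80717277 272.63985555] corners [array([348., 236.]), array([464., 236.]), array([353., 393.]), array([458., 392.])]
```

View pics/w2.png

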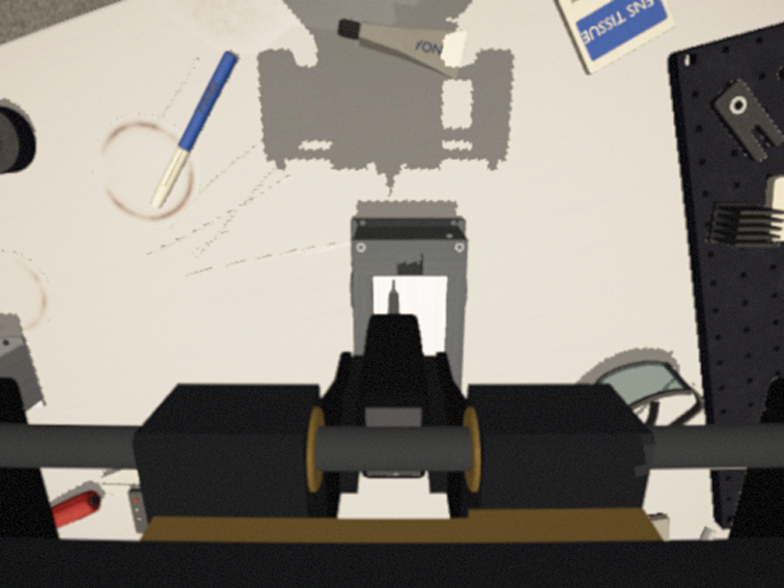

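The lip's bright edge lies at v≈276, u 373–447, with the notch centred at (411,265). The blade tip shows at about (393,280). I'll triangulate the tip with the scene view.

```bash
python3 - <<'E'
from h import *
import pickle
t,s=pickle.load(open('ts2.pkl','rb'));c=pickle.load(open('w2.pkl','rb'))
e=np.array([.5194,.1422,.2447])
p=proj(s,e-[0,0,.1145]);print('tip scene pred',p)
lip=onz(c,410/1.4-.2,276/1.4-.2,.062);print('lip',lip, 'notch front',onz(c,411/1.4-.2,255/1.4-.2,.062))
x0,y0=int(p[0])-50,int(p[1])-60;print(x0,y0)
cv2.imwrite('pics/s2.png',cv2.resize(np.clip(s['img'][y0:y0+90,x0:x0+110]*1.5,0,255).astype(np.uint8),(770,630)[:2] if 0 else (733,600),interpolation=cv2.INTER_CUBIC))
E
```

```text
tip scene pred [219.48369092 261.56706554]
lip [0.53193439 0.1501385  0.062     ] notch front [0.51757475 0.15474035 0.062     ]
169 201
```

View pics/s2.png

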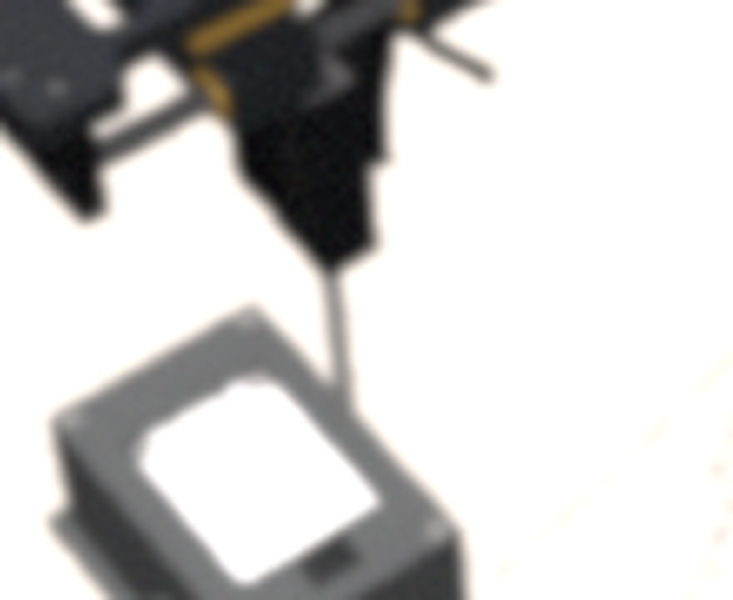

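```bash
python3 - <<'E'
from h import *
import pickle
t,s=pickle.load(open('ts2.pkl','rb'));c=pickle.load(open('w2.pkl','rb'))
for w in [(393,280),(393,284)]:
  for q in [(345,415),(345,405)]: print(tri(c,(w[0]/1.4-.2,w[1]/1.4-.2),s,(169+q[0]/6.667-.4,201+q[1]/6.667-.4)))
for z in (.12,.125,.13): print(onz(c,393/1.4-.2,280/1.4-.2,z))
E
```

```text
(array([0.51362042, 0.14406002, 0.13193566]), np.float64(0.002810579979659881))
(array([0.51207112, 0.14473223, 0.13858226]), np.float64(0.003417914284835422))
(array([0.51594884, 0.14280856, 0.12908677]), np.float64(0.0012200092164656655))
(array([0.51434513, 0.14350787, 0.13580546]), np.float64(0.0018688450258701745))
[0.51562851 0.14244033 0.12      ]
[0.51425888 0.14283392 0.125     ]
[0.51288926 0.14322751 0.13      ]
```

Emit:
{"fn": "drive_tool", "kwargs": {"series": [[[0.2,0.3,0],0],[[0.3,0.4,0],0],[[0.2,0.3,0],0],[[0,0,-1.5],0],[[0,0,-1.5],0],[[0,0,-1.5],0],[[0,0,-1],0],[[0,0,0],0],[[0,0,0],0],[[0,0,0],0]]}}

```text
time: 7.8
ee_pos: [0.5271, 0.1526, 0.1901]
eef_rot: [0.136, 0.991, 0.0, 0.0]
ft_force: [-0.3, -0.2, -1.1]
width: 0.0198
grip_force: 40.0
```

```bash
python3 - <<'E'
from h import *
import pickle
c=cam('wrist');pickle.dump(c,open('w3.pkl','wb'))
print(proj(c,[.5315,.1503,.062]))
cv2.imwrite('pics/w3.png',cv2.resize(np.clip(c['img'][140:260,200:360]*1.3,0,255).astype(np.uint8),(800,600),interpolation=cv2.INTER_CUBIC))
E
```

```text
[280.05270753 208.30216291]
```

View pics/w3.png

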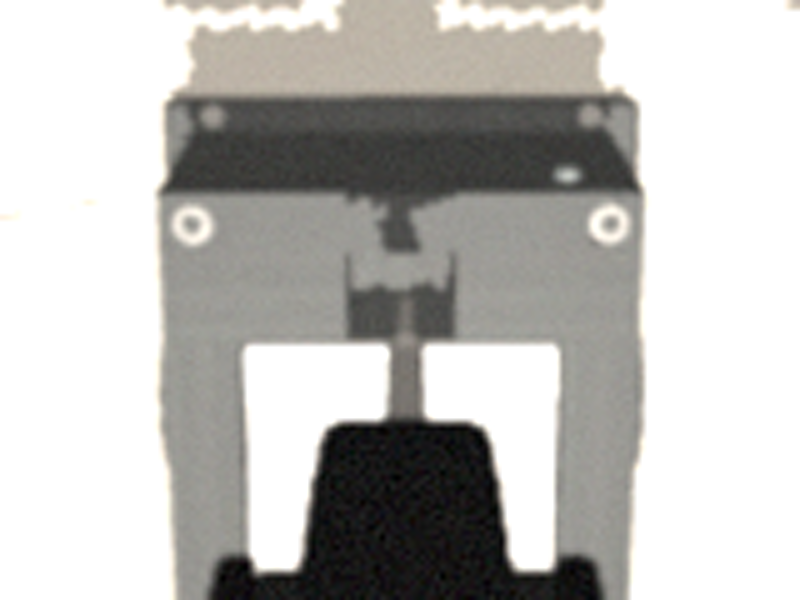

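```bash
python3 - <<'E'
from h import *
import pickle
c=pickle.load(open('w3.pkl','rb'))
P=lambda u,v,z:onz(c,200+u/5-.4,140+v/5-.4,z)
L=P(401,342,.062);F=P(401,252,.062);a=np.radians(-15.5);sx=np.array([np.cos(a),np.sin(a),0])
print('lip',L,'len',np.linalg.norm(L-F))
d=L-P(401,190,.062);print('box front edge to lip',np.linalg.norm(d))
for v in (280,290,300):
  q=P(405,v,.0756);print(v,q,'tip shutter x',-34+1000*(q-L)@sx,'y',1000*(q-L)@[-sx[1],sx[0],0])
E
```

```text
lip [0.53119027 0.15016938 0.062     ] len 0.015402816883757027
box front edge to lip 0.025737052617909352
280 [0.51751953 0.15470554 0.0756    ] tip shutter x -48.38578133175238 y 0.717830659923246
290 [0.51908062 0.15426631 0.0756    ] tip shutter x -46.76408383902393 y 0.7117575934914573
300 [0.5206472  0.15382553 0.0756    ] tip shutter x -45.1366856001856 y 0.7056628990721681
```

The notch spans (348–455, 252–342) in the crop. The blade is centred on it, spanning x ≈ -47 to -38 mm in the shutter's frame. I'll insert it, then swing it in a soft grip over the notch's front edge.

Emit:
{"fn": "drive_tool", "kwargs": {"series": [[[0,0,-0.5],0],[[0,0,-0.5],0],[[0,0,-0.5],0],[[0,0,-0.5],0],[[0,0,-0.5],0],[[0,0,-0.4],0],[[0,0,0],0],[[0,0,0],0],[[0,0,0],0],[[0,0,0],0]]}}

```text
time: 9.1
ee_pos: [0.5269, 0.1525, 0.1607]
eef_rot: [0.136, 0.991, 0.0, 0.0]
ft_force: [0.3, -0.2, -1.0]
width: 0.0197
grip_force: 40.0
```

Emit:
{"fn": "drive_tool", "kwargs": {"series": [[[0,0,0],0],[[-0.58,0.16,0],0],[[-0.58,0.16,0],0],[[-0.58,0.16,0],0],[[-0.58,0.16,-0.1],0],[[-0.58,0.16,-0.1],0],[[-0.58,0.16,-0.1],0],[[0,0,0],0],[[0,0,0],0],[[0,0,0],0]], "hand": 1, "newtons": 10}}

```text
time: 10.35
ee_pos: [0.4919, 0.162, 0.1574]
eef_rot: [0.136, 0.991, 0.0, -0.0]
ft_force: [-0.8, 0.8, -0.6]
width: 0.0201
grip_force: 10.0
```

Emit:
{"fn": "drive_tool", "kwargs": {"series": [[[-0.63,0.17,-0.3],0],[[-0.63,0.17,-0.3],0],[[-0.63,0.17,-0.3],0],[[-0.63,0.17,-0.3],0],[[0,0,0],0],[[0,0,0],0],[[0,0,0],0],[[0,0,0],0],[[0,0,0],0],[[0,0,0],0]]}}

```text
time: 11.6
ee_pos: [0.4668, 0.1689, 0.1455]
eef_rot: [0.136, 0.991, 0.0, -0.0]
ft_force: [-0.6, -0.3, -0.7]
width: 0.0201
grip_force: 10.0
```

```bash
python3 - <<'E'
from h import *
import pickle
w=cam('wrist');s=cam('scene');pickle.dump((w,s),open('w4.pkl','wb'))
f=lambda c,x,y,W,H:cv2.resize(np.clip(c['img'][y:y+H,x:x+W]*1.4,0,255).astype(np.uint8),(400,int(400*H/W)),interpolation=cv2.INTER_CUBIC)
p=proj(s,[.531,.150,.062]).astype(int);print(p)
q=proj(w,[.531,.150,.062]).astype(int);print(q)
cv2.imwrite('pics/m4.png',np.hstack([f(s,p[0]-50,p[1]-80,100,110),f(w,q[0]-80,q[1]-88,160,176)]))
E
```

```text
[215 281]
[280 303]
```

View pics/m4.png

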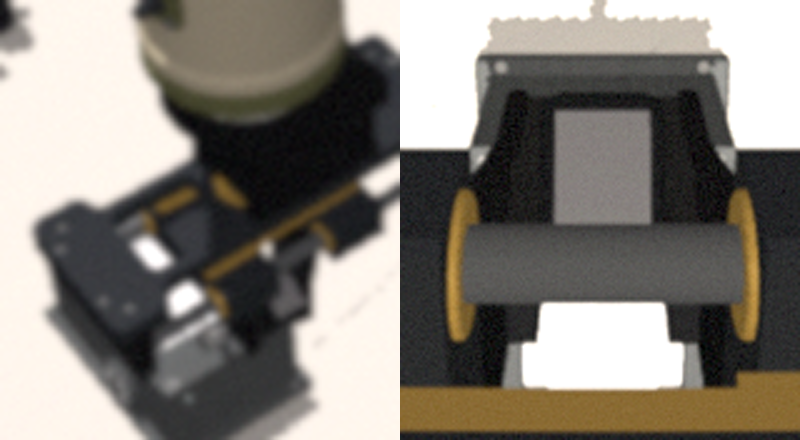

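```bash
cat >> h.py <<'E'
A=np.radians(-15.5);SX=np.array([np.cos(A),np.sin(A),0]);SY=np.array([-SX[1],SX[0],0]);Z=np.array([0,0,1.])
LIP=np.array([.5313,.1502,.062])
sh=lambda p:np.array([-34+1000*(np.array(p)-LIP)@SX,1000*(np.array(p)-LIP)@SY,1000*p[2]])
def cap(c,G,th,dg=.025):
    d=-np.sin(th)*SX+np.cos(th)*Z;q=np.cos(th)*SX+np.sin(th)*Z
    return [proj(c,G+d*dg+q*a) for a in(-.014,.014)]
E
python3 - <<'E'
from h import *
import pickle
w,s=pickle.load(open('w4.pkl','rb'));e=np.array([.4668,.1689,.1455]);G=e+[0,0,.011]
print('G',sh(G));q0=np.array([200,215])
print('seen v', 215+110/2.5,215+225/2.5)
for t in (-5,0,10,20,25,30,35,40):print(t,np.round(cap(w,G,np.radians(t)),1))
E
```

```text
G [-101.15152186    0.78301422  156.5       ]
seen v 259.0 305.0
-5 [[282.  297.7]
 [282.2 354.5]]
0 [[282.  290.9]
 [282.2 352.4]]
10 [[281.9 277.4]
 [282.2 346.4]]
20 [[281.9 264.7]
 [282.1 338.1]]
25 [[281.9 258.8]
 [282.1 333.1]]
30 [[281.8 253.4]
 [282.1 327.7]]
35 [[281.8 248.3]
 [282.1 321.8]]
40 [[281.8 243.8]
 [282.1 315.6]]
```

Emit:
{"fn": "drive_tool", "kwargs": {"series": [[[0,0,0],0],[[0,0,0],0],[[0.24,-0.07,0],0],[[0.24,-0.07,0],0],[[0.06,-0.02,0.3],0],[[0,0,0.3],0],[[0,0,0],0],[[0,0,0],0],[[0,0,0],0],[[0,0,0],0]], "hand": 1, "newtons": 60}}

```text
time: 12.95
ee_pos: [0.4715, 0.1675, 0.1515]
eef_rot: [0.136, 0.991, -0.0, -0.001]
ft_force: [-6.3, 1.7, -1.6]
width: 0.0195
grip_force: 60.0
```

Emit:
{"fn": "drive_tool", "kwargs": {"series": [[[0,0,0.3],0],[[0,0,0.3],0],[[0,0,0.3],0],[[0,0,0.3],0],[[0.1,-0.03,0.3],0],[[0.1,-0.03,0.3],0],[[0,0,0],0],[[0,0,0],0],[[0,0,0],0],[[0,0,0],0]]}}

```text
time: 14.2
ee_pos: [0.4745, 0.1666, 0.1696]
eef_rot: [0.136, 0.991, 0.0, 0.0]
ft_force: [-0.6, 0.3, -0.9]
width: 0.0199
grip_force: 60.0
```

```bash
python3 - <<'E'
from h import *
import pickle
w=cam('wrist');s=cam('scene');pickle.dump((w,s),open('w5.pkl','wb'))
f=lambda c,x,y,W,H:cv2.resize(np.clip(c['img'][y:y+H,x:x+W]*1.4,0,255).astype(np.uint8),(400,int(400*H/W)),interpolation=cv2.INTER_CUBIC)
p=proj(s,[.531,.150,.062]).astype(int);print(p)
q=proj(w,[.531,.150,.062]).astype(int);print(q)
cv2.imwrite('pics/m5.png',np.hstack([f(s,p[0]-50,p[1]-70,100,110),f(w,q[0]-80,q[1]-88,160,176)]))
E
```

```text
[215 281]
[280 278]
```

View pics/m5.png

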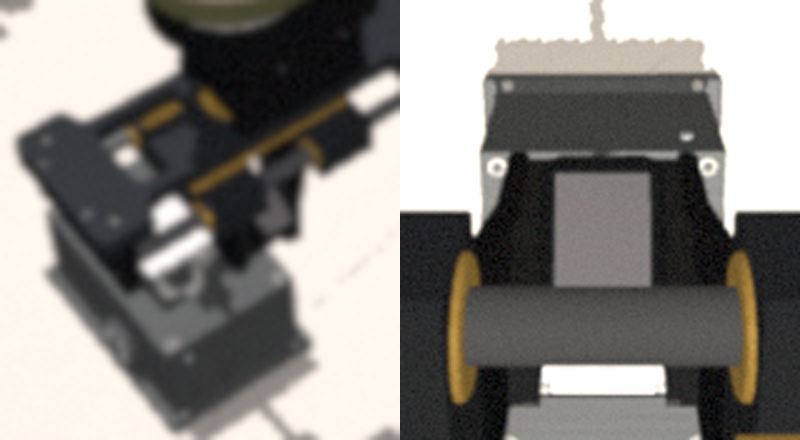

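```bash
python3 - <<'E'
from h import *
import pickle
w,s=pickle.load(open('w5.pkl','rb'))
for uv in [(181,258),(181,250),(178,265)]:
    o,d=ray(s,165+uv[0]/4-.4,211+uv[1]/4-.4);k=((LIP-o)@SY)/(d@SY);print(uv,sh(o+d*k))
e=np.array([.4745,.1666,.1696]);G=e+[0,0,.011];print('G',sh(G))
print('lip pts by angle',[ (a,np.round((proj(s,LIP+SX*(.065-.065*np.cos(np.radians(a)))+Z*.065*np.sin(np.radians(a)))-[165,211])*4)) for a in (0,10,20,30)])
print('seen v cap',190+172/2.5)
for t in (15,20,25,30):print(t,np.round(cap(w,G,np.radians(t)),1)[0])
E
```

```text
(181, 258) [-1.49593933e+01 -8.61533067e-14  6.36249468e+01]
(181, 250) [-1.62149949e+01 -8.26005930e-14  7.20190882e+01]
(178, 265) [-1.04107760e+01 -8.26005930e-14  5.25042638e+01]
G [-93.11691911   0.62439967 180.6       ]
lip pts by angle [(0, array([200., 281.])), (10, array([197., 267.])), (20, array([192., 251.])), (30, array([186., 233.]))]
seen v cap 258.8
15 [281.9 271.2]
20 [281.8 265. ]
25 [281.8 259.1]
30 [281.8 253.6]
```

Emit:
{"fn": "drive_tool", "kwargs": {"series": [[[0,0,-0.3],0],[[0,0,-0.3],0],[[0,0,-0.3],0],[[0,0,-0.2],0],[[0,0,0],0],[[0,0,0],0],[[0,0,0],0],[[0,0,0],0],[[0,0,0],0],[[0,0,0],0]]}}

```text
time: 15.55
ee_pos: [0.4742, 0.1667, 0.1586]
eef_rot: [0.136, 0.991, 0.0, -0.0]
ft_force: [0.2, 0.5, -0.9]
width: 0.0195
grip_force: 60.0
```

Emit:
{"fn": "drive_tool", "kwargs": {"series": [[[0,0,-0.2],0],[[0,0,-0.2],0],[[0.2,-0.05,0],0],[[0.2,-0.05,0],0],[[0.2,-0.05,0],0],[[0,0,0],0],[[0,0,0],0],[[0,0,0],0],[[0,0,0],0],[[0,0,0],0]]}}

```text
time: 16.8
ee_pos: [0.4802, 0.1652, 0.1546]
eef_rot: [0.136, 0.991, 0.0, 0.0]
ft_force: [-0.2, 0.2, -0.8]
width: 0.0198
grip_force: 60.0
```

Emit:
{"fn": "drive_tool", "kwargs": {"series": [[[0.1,-0.03,0.69],0],[[0.1,-0.03,0.69],0],[[0.24,-0.07,0.64],0],[[0.24,-0.07,0.64],0],[[0.41,-0.11,0.55],0],[[0.41,-0.11,0.55],0],[[0.53,-0.15,0.43],0],[[0.53,-0.15,0.43],0],[[0.6,-0.17,0.25],0],[[0.6,-0.17,0.25],0]]}}

```text
time: 18.05
ee_pos: [0.5182, 0.1545, 0.2058]
eef_rot: [0.136, 0.991, 0.0, -0.0]
ft_force: [-1.1, -0.3, -2.6]
width: 0.0198
grip_force: 60.0
```

Emit:
{"fn": "drive_tool", "kwargs": {"series": [[[0.67,-0.19,0.1],0],[[0.67,-0.19,0.1],0],[[0.43,-0.12,0],0],[[0.43,-0.12,-0.1],0],[[0.45,-0.12,-0.1],0],[[0.45,-0.12,-0.1],0],[[0,0,0],0],[[0,0,0],0],[[0,0,0],0],[[0,0,0],0]]}}

```text
time: 19.3
ee_pos: [0.5472, 0.1468, 0.2049]
eef_rot: [0.136, 0.991, -0.0, -0.002]
ft_force: [-12.1, 0.8, 6.4]
width: 0.0196
grip_force: 60.0
```

Emit:
{"fn": "drive_tool", "kwargs": {"series": [[[-0.5,0.14,0],0],[[-1,0.28,0],0],[[-1.2,0.33,0],0],[[-1.4,0.4,0],0],[[-1.4,0.4,0],0],[[-1.4,0.4,0],0],[[-1.4,0.4,0],0],[[-1.4,0.4,0],0],[[-1.2,0.3,0],0],[[0,0,0],0]]}}

```text
time: 20.55
ee_pos: [0.4393, 0.1767, 0.205]
eef_rot: [0.136, 0.991, -0.0, 0.0]
ft_force: [-0.1, -0.1, -0.4]
width: 0.0198
grip_force: 60.0
```

```bash
python3 - <<'E'
from h import *
import pickle
e=np.array(r.read_state()['ee_pos']);G=e+[0,0,.011];print('G',sh(G))
w=cam('wrist');t=cam('top');s=cam('scene');pickle.dump((w,s,t,e),open('w6.pkl','wb'))
# cap top edge: grey strip along predicted column
col=w['img'][200:330,278:288].mean((1,2));d=np.diff(col);print('cap edge v',[(200+i,round(d[i],1)) for i in np.argsort(-abs(d))[:6]])
for th in (15,20,25,30,35):print(th,np.round(cap(w,G,np.radians(th)),1)[0])
# plunger / collar visibility in top view
for n,c in(('top',t),('scene',s)):
  for x in (-.045,-.02,-.008,.005,.02): 
    p=proj(c,LIP+SX*(x+.034)+Z*(-.015)).astype(int);print(n,x,p,c['img'][p[1],p[0]])
E
```

```text
G [-129.76765303    0.91403911  215.96467669]
cap edge v [(np.int64(227), np.float64(-37.8)), (np.int64(240), np.float64(-36.5)), (np.int64(228), np.float64(-32.8)), (np.int64(258), np.float64(28.3)), (np.int64(239), np.float64(-24.9)), (np.int64(304), np.float64(-22.1))]
15 [281.8 271.2]
20 [281.8 265. ]
25 [281.8 259.1]
30 [281.8 253.6]
35 [281.7 248.6]
top -0.045 [205 222] [68 70 71]
top -0.02 [207 213] [146 147 149]
top -0.008 [209 209] [59 62 59]
top 0.005 [210 205] [73 74 71]
top 0.02 [211 200] [32 34 37]
scene -0.045 [218 288] [80 80 79]
scene -0.02 [211 281] [62 62 63]
scene -0.008 [208 277] [17 17 17]
scene 0.005 [205 273] [22 19 20]
scene 0.02 [201 269] [48 44 44]
```

Emit:
{"fn": "drive_tool", "kwargs": {"series": [[[-0.5,0.14,0],0],[[0,0,-1.2],0],[[0,0,-1.2],0],[[0,0,-1.2],0],[[0,0,-1.2],0],[[0,0,-1.2],0],[[0,0,-1.1],0],[[0,0,0],0],[[0,0,0],0],[[0,0,0],0]]}}

```text
time: 21.95
ee_pos: [0.4351, 0.178, 0.1342]
eef_rot: [0.136, 0.991, 0.0, 0.0]
ft_force: [-0.1, -0.1, -0.6]
width: 0.0197
grip_force: 60.0
```

Emit:
{"fn": "drive_tool", "kwargs": {"series": [[[0,0,0],0],[[0.6,-0.17,0],0],[[0.6,-0.17,0.1],0],[[0.6,-0.17,0.2],0],[[0.6,-0.17,0.2],0],[[0.6,-0.17,0.2],0],[[0.6,-0.17,0.2],0],[[0.6,-0.17,0.2],0],[[0.6,-0.17,0.2],0],[[0,0,0],0]], "newtons": 10, "hand": 1}}

```text
time: 23.2
ee_pos: [0.4835, 0.164, 0.1468]
eef_rot: [0.137, 0.991, 0.0, 0.0]
ft_force: [-0.6, 0.2, -0.9]
width: 0.02
grip_force: 10.0
```

Emit:
{"fn": "drive_tool", "kwargs": {"series": [[[0.5,-0.14,0.1],0],[[0.5,-0.14,0],0],[[0.5,-0.14,0],0],[[0.5,-0.14,0],0],[[0,0,0],0],[[0,0,0],0],[[0,0,0],0],[[0,0,0],0],[[0,0,0],0],[[0,0,0],0]]}}

```text
time: 24.45
ee_pos: [0.5028, 0.1586, 0.1478]
eef_rot: [0.136, 0.991, 0.0, 0.0]
ft_force: [0.4, -1.0, -1.5]
width: 0.0198
grip_force: 10.0
```

```bash
cat > tilt.py <<'E'
from h import *
import pickle
e=np.array(r.read_state()['ee_pos']);G=e+[0,0,.011];print('G',sh(G))
w=cam('wrist');t=cam('top');s=cam('scene');pickle.dump((w,s,t,e),open('w7.pkl','wb'))
col=w['img'][200:330,278:288].mean((1,2));d=np.diff(col);print('edges v',sorted([(int(200+i),round(d[i],1)) for i in np.argsort(-abs(d))[:10]]))
for th in (-10,-5,0,5,10,15):print(th,np.round(cap(w,G,np.radians(th)),1)[0])
E
python3 tilt.py
```

```text
G [-63.67878186   0.53038901 158.79786453]
edges v [(207, np.float64(6.6)), (208, np.float64(8.6)), (222, np.float64(-12.1)), (223, np.float64(-28.0)), (224, np.float64(-20.6)), (287, np.float64(14.5)), (288, np.float64(27.2)), (289, np.float64(23.3)), (303, np.float64(-16.4)), (304, np.float64(-21.6))]
-10 [281.9 304.7]
-5 [281.9 297.9]
0 [281.9 291.1]
5 [281.9 284.3]
10 [281.8 277.6]
15 [281.8 271.1]
```

Emit:
{"fn": "drive_tool", "kwargs": {"series": [[[-0.5,0.14,0],0],[[0,0,1.2],0],[[0,0,1.5],0],[[0,0,1.5],0],[[0,0,1],0],[[1,-0.28,0],0],[[1.5,-0.41,0],0],[[1.5,-0.41,0],0],[[1.4,-0.4,0],0],[[0,0,0],0]], "hand": 1, "newtons": 60}}

```text
time: 25.85
ee_pos: [0.5527, 0.1446, 0.1991]
eef_rot: [0.137, 0.991, 0.0, -0.001]
ft_force: [-0.7, 1.1, -0.7]
width: 0.0198
grip_force: 60.0
```

```bash
python3 tilt.py; python3 - <<'E'
from h import *
import pickle
w,s,t,e=pickle.load(open('w7.pkl','rb'));print(e)
f=lambda c,x,y,W,H:cv2.resize(np.clip(c['img'][y:y+H,x:x+W]*1.8,0,255).astype(np.uint8),(400,int(400*H/W)),interpolation=cv2.INTER_CUBIC)
pl=LIP+SX*.026-Z*.013
p=proj(s,pl);q=proj(w,pl);print(p,q)
a,b=p.astype(int)-[45,60],q.astype(int)-[50,70];print(a,b)
cv2.imwrite('pics/m7.png',np.hstack([f(s,*a,80,100),f(w,*b,100,125)]))
E
```

```text
G [-11.89460278   0.29824445 210.11191157]
edges v [(206, np.float64(20.8)), (207, np.float64(30.0)), (209, np.float64(-20.7)), (210, np.float64(-51.2)), (211, np.float64(-23.1)), (223, np.float64(-31.0)), (224, np.float64(-22.3)), (288, np.float64(27.8)), (289, np.float64(22.1)), (304, np.float64(-22.3))]
-10 [282.  304.5]
-5 [281.9 297.7]
0 [281.9 290.9]
5 [281.9 284.1]
10 [281.8 277.5]
15 [281.8 271. ]
[0.55268114 0.14457999 0.19911191]
[208.6138092  277.10365458] [280.90721925 200.24012233]
[163 217] [230 130]
```

View pics/m7.png

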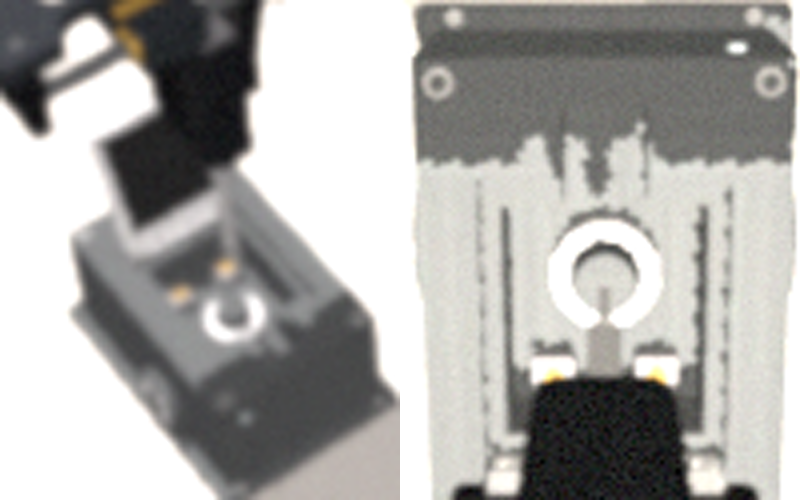

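The cover stands open. In the wrist tile, the collar ring is centred at about (605,273) and the blade's front corner is at about (605,288). Next I compute the offset.

```bash
python3 - <<'E'
from h import *
import pickle
w,s,t,e=pickle.load(open('w7.pkl','rb'))
P=lambda u,v,z:onz(w,230+(u-400)/4-.4,130+v/4-.4,z)
c=P(605,273,.042);print('collar',c,sh(c))
cl=onz(s,163+233/5-.4,217+315/5-.4,.042);print('collar scene',cl,sh(cl))
zt=e[2]+.011-.125;print('tip z',zt)
for v in (282,288,294):print('tip front corner',sh(P(605,v,zt)))
E
```

```text
collar [0.55609721 0.14327645 0.042     ] [-8.25441349 -0.04497947 42.        ]
collar scene [0.55483121 0.14399148 0.042     ] [-9.66545963  0.30572716 42.        ]
tip z 0.08511191157339137
tip front corner [-1.84347807e+01 -2.77409919e-02  8.51119116e+01]
tip front corner [-1.72123715e+01 -3.32996871e-02  8.51119116e+01]
tip front corner [-1.59867401e+01 -3.88729418e-02  8.51119116e+01]
```

Emit:
{"fn": "drive_tool", "kwargs": {"series": [[[0.42,-0.12,0],0],[[0,0,-0.8],0],[[0,0,-0.8],0],[[0,0,-0.8],0],[[0,0,-0.5],0],[[0,0,-0.3],0],[[0,0,0],0],[[0,0,0],0],[[0,0,0],0],[[0,0,0],0]]}}

```text
time: 27.25
ee_pos: [0.5561, 0.1439, 0.1679]
eef_rot: [0.136, 0.991, 0.0, 0.0]
ft_force: [0.8, -0.1, -1.9]
width: 0.0194
grip_force: 60.0
```

Emit:
{"fn": "drive_tool", "kwargs": {"series": [[[0,0,-0.1],0],[[0,0,-0.1],0],[[0,0,-0.1],0],[[0,0,-0.1],0],[[0,0,0],0],[[0,0,0],0],[[0,0,0],0],[[0,0,0],0],[[0,0,0],0],[[0,0,0],0]]}}

```text
time: 28.5
ee_pos: [0.556, 0.1439, 0.1638]
eef_rot: [0.136, 0.991, 0.0, 0.0]
ft_force: [0.3, -0.5, -0.7]
width: 0.0199
grip_force: 60.0
```

Emit:
{"fn": "drive_tool", "kwargs": {"series": [[[0,0,-0.1],0],[[0,0,-0.1],0],[[0,0,0],0],[[0,0,0],0],[[0,0,0],0],[[0,0,0],0],[[0,0,0],0],[[0,0,0],0],[[0,0,0],0],[[0,0,0],0]]}}

```text
time: 29.75
ee_pos: [0.5561, 0.1439, 0.1618]
eef_rot: [0.136, 0.991, 0.0, 0.0]
ft_force: [0.6, -0.8, 2.6]
width: 0.0199
grip_force: 60.0
```

Emit:
{"fn": "drive_tool", "kwargs": {"series": [[[0,0,-0.1],0],[[0,0,-0.1],0],[[0,0,-0.1],0],[[0,0,-0.1],0],[[0,0,-0.1],0],[[0,0,0],0],[[0,0,0],0],[[0,0,0],0],[[0,0,0],0],[[0,0,0],0]]}}

```text
time: 31.0
ee_pos: [0.5561, 0.1439, 0.1568]
eef_rot: [0.136, 0.991, 0.0, 0.0]
ft_force: [1.4, -0.1, 3.9]
width: 0.0197
grip_force: 60.0
```

```bash
python3 - <<'E'
from h import *
F=[];
for i in range(15):
    c=vision.camera('scene');s=r.read_state();F.append(np.r_[s['ft_force'],s['ee_pos']*np.array(1000.),s['time']])
print(np.mean(F,0),np.std(F,0)[2]/4)
c=cam('scene');w=cam('wrist')
import pickle;pickle.dump((c,w),open('w8.pkl','wb'))
E
```

```text
[ 5.60710599e-01 -3.62259117e-02  4.04945607e+00  5.56062944e+02
  1.43880629e+02  1.56790338e+02  3.14000000e+01] 0.1044337865774871
```

Emit:
{"fn": "drive_tool", "kwargs": {"series": [[[0,0,0.1],0],[[0,0,0.1],0],[[0,0,0.1],0],[[0,0,0.1],0],[[0,0,0.1],0],[[0,0,0.1],0],[[0,0,0],0],[[0,0,0],0],[[0,0,0],0],[[0,0,0],0]]}}

```text
time: 33.1
ee_pos: [0.556, 0.1439, 0.1627]
eef_rot: [0.136, 0.991, 0.0, -0.0]
ft_force: [0.4, -0.3, 2.0]
width: 0.0197
grip_force: 60.0
```

Emit:
{"fn": "drive_tool", "kwargs": {"series": [[[0,0,0.05],0],[[0,0,0],0],[[0,0,0],0],[[0,0,0],0],[[0,0,0],0],[[0,0,0],0],[[0,0,0],0],[[0,0,0],0],[[0,0,0],0],[[0,0,0],0]]}}

```text
time: 34.35
ee_pos: [0.556, 0.1439, 0.1633]
eef_rot: [0.136, 0.991, 0.0, -0.0]
ft_force: [-0.1, 0.4, -0.8]
width: 0.0197
grip_force: 60.0
```

Emit:
{"fn": "drive_tool", "kwargs": {"series": [[[0,0,-0.15],0],[[0,0,-0.15],0],[[0,0,-0.15],0],[[0,0,-0.15],0],[[0,0,-0.08],0],[[0,0,-0.05],0],[[0,0,0],0],[[0,0,0],0],[[0,0,0],0],[[0,0,0],0]]}}

```text
time: 35.6
ee_pos: [0.5561, 0.1439, 0.156]
eef_rot: [0.136, 0.991, 0.0, 0.0]
ft_force: [0.2, -1.1, 5.1]
width: 0.0198
grip_force: 60.0
```

```bash
python3 - <<'E'
from h import *
F=[];
for i in range(12):
    vision.camera('scene');s=r.read_state();F.append(np.r_[s['ft_force'],np.array(s['ee_pos'])*1000,s['time']])
print(np.round(np.mean(F,0),2),np.std(F,0)[2]/3.5)
E
```

```text
[3.7000e-01 5.0000e-02 4.7400e+00 5.5609e+02 1.4389e+02 1.5601e+02
 3.5920e+01] 0.07307013131211951
```

```bash
python3 -c "
from bench import r
print(r.close_job())"
```

```text
the job is handed in; nothing more can be done
None
```

I levered the cover fully open with the flat-blade driver and handed the job in at about 36 s, with the gripper still holding the driver and its tip pressing the plunger about 7.0 mm (flush) by position; the measured force, about 5.5 N, suggests nearer 6.4 mm.

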